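# Pack two wedge tins head to tail in the tray

### The arm

A 6-joint arm with a two-finger parallel gripper is mounted at the origin on the work surface. World frame = base frame: x ahead of the robot, y to its left, z up, the work surface at z = 0. Lengths are in m, angles in rad, forces in N, time in s.
With the tool pointing down it reaches from about 0.275 to 0.725 m from the base axis. Payload 5.6 kg.
Tool frame: the origin (TCP) lies on the centre line of the jaws, within the pads' length; the fingertips stand 14 mm ahead of it and the grasp point (between the pads) lies 5 mm behind it; z points along the fingers, y is the direction in which the jaws open and shut (so a half turn about z gives the same grasp; the last joint's range is limited). The gripper opens to 85 mm and grips with 20 to 120 N. Pads are 22 mm wide; open, the fingers measure 114 mm over their backs; the gripper's body (76 mm by 85 mm) begins 54 mm behind the grasp point. The pads swing forward as they close: fully open they stand 13 mm farther back than shut.
Start: joints at [-0.864, 0.255, 0.108, 0, -1.424, -0.285], TCP at [0.225, -0.502, 0.245] pointing down, gripper open.
Joint ranges: [-2.95, 2.95], [-1.21, 1.97], [-1.09, 1.5], [-2.87, 1.71], [-2.94, -0.07], [-3.05, 3.05]. Speed limits (rad/s): [2.57, 2.57, 3.14, 3.14, 3.14, 3.14].

### API

Orientations are given as [roll, pitch, yaw] about the fixed x, y, z axes, in that order (R = Rz(yaw) Ry(pitch) Rx(roll)).
In Python, from plant import ctrl gives the robot as it stands.
- The arm moves only by the tool step_arm, never from a script. Its argument "series" is a list of rows, each a list of 7 numbers: the shift along the tool's x, y, z in cm, then the turn, a rotation vector about the tool's x, y, z in degrees, then the finger opening in cm, from 0 to 8.54. In form: [[tx, ty, tz, wx, wy, wz, hand], ...]. A call has 1 to 12 rows; each row shifts and turns the commanded pose from where the row before left it, along the tool's axes as they then stand; what a row does not reach is not made up. A row lasts 1/12 s, in which the tool goes at most 41.7 mm and 7.16 degrees, less where a joint would pass 70% of its speed; a pose out of reach is approached as far as the arm can. A call is refused whole if a number of a shift passes 4.17 or a number of a turn 7.16, either way. A call with a gripper value outside its range is refused whole. The fingers move at their own pace and stop on an object; "squeeze" is the grip in N (left out, the last holds). Time passes only in rows, so rows that do not move let the fingers close. It gives the time, the measured TCP pose, the force and the opening at its end, in the units of the state.
- ctrl.get_state(): the state, without advancing time (a new reading comes with each control period).
- ctrl.read_camera(name): name is "side" or "top"; returns a dict with "pixels" (420x560x3 uint8, red, green, blue), "z_map" (420x560 float32, m along the optical axis (not along the pixel's ray), 0 where there is no reading), "K" (3x3 intrinsics, pixels), "k1" (the pictures are not rectified: a ray, as slopes to the right and down, at radius r is drawn at 1 + k1 r^2 times it, then the intrinsics apply), "view" (4x4, takes a point from world to camera coordinates). Camera axes: x right, y down, z forward; pixel columns grow to the right and rows downward; lengths in m; the calibration is good to about 2 mm. A picture is of the moment at which its call begins.
- ctrl.finish_job(): hands the job in, once; it reports no verdict.
The state is a dict: "time": time; "joint_pos": joint angles; "joint_velocities": joint speeds; "tau": joint torques, N m; "eef_pos": TCP position; "orientation": TCP orientation; "wrist_force": force on the tool from outside, world axes, zero at the start; "torque": the same for the moment, N m; "gripper_width": finger opening in m.
Only numpy, scipy, OpenCV 4.12 (cv2) and the standard library are available. Lean on these libraries where they do the work, as an engineer would, in place of code of your own. Each camera call takes 0.05 s, during which the arm holds its last target. There are 200 camera calls.

### The job

One half of the ceramic tray is empty: take the two loose wedge-shaped tins that match the two already packed in the other half by their knobs, and lower them into it side by side, head to tail with their slanting sides facing each other, so that together they fill the rectangle. Set them down flat on the tray's floor without dropping them.

Things in the scene. Friction and masses are not known exactly. Their poses are not given: they have to be found in the camera images.
- tin_a_knob (a point): Loose steel wedge tin, 110 long, 45 high, 0.25 kg; a right-angled trapezium from above: head end 64 wide, tail 36. On its lid a wood block knob, 18 (along tin) x 22 (across) x 34 tall. Point: knob centre, 62 above the underside, halfway along, 25 from the straight side. x to the wide head, y to the slanting side (39 off at head, 11 at tail; straight side at y -25), z up. All mm.
- tin_b_knob (a point): The other loose full-size wedge tin, identical, same point (knob centre) and axes: x to the wide head, y to the slanting side, z up. Bystanders with the same knob, not to be used: a smaller wedge tin (78 mm long), an oblong tin, and the two wedge tins packed in the tray's other half (beyond the divider, +y of the empty half).
- bay (a point): Centre of the floor of the fixed white tray's empty half, 6 mm above the counter: inside 134 mm along x, 120 along y, z up; walls 6 thick stand 14 above this floor. It is filled with the knobs about 30 mm either side of this point along y, straight sides along the walls: the tin on the -y side has its head to +x, the one on the +y side its head to -x.
Mind the look-alikes: they are no part of the job. What is shaped like the part that bears tin_b_knob but blue or turquoise is not meant.

How it is judged:
By the outcome, as a careful person would: the job done as asked, in the order asked, and still so for the second after the job is handed in, with the robot touching nothing.
It also fails if it takes over 54 s, if anything falls off the work surface, if the arm or the gripper's body presses on something with over 40 N, if the wrist force passes 120 N, or if a joint passes its speed limit or range.

## Working session

There is one attempt and no reset: what is moved stays moved. The work goes in short steps, Python scripts to look and compute and a tool call to move; the robot and the scene stay as the last step left them, time stands still between calls to the robot, and variables do not carry over. Pictures are saved under pics/ and viewed, about 8 in all and at most 12, crops included, and the job is handed in when it is done.

Besides the shell and the picture viewer there is one more tool, called after "Request:" by a JSON object that holds its "method" and its "body", one argument or row to a line. step_arm: Moves the arm, as the interface text tells. Its arguments: {"type":"object","properties":{"series":{"type":"array"},"squeeze":{"type":"number"}},"required":["series"]}

```bash
mkdir -p pics; cat > h.py <<'E'
import numpy as np, cv2, pickle
from plant import ctrl
def grab(n,f=None):
    c=ctrl.read_camera(n); pickle.dump(c,open(f'{n}.pkl','wb'))
    if f: cv2.imwrite(f'pics/{f}.png',c['pixels'][:,:,::-1])
    return c
def load(n): return pickle.load(open(f'{n}.pkl','rb'))
def xyz(c):
    K=np.array(c['K']);k=c['k1'];h,w=c['z_map'].shape
    u,v=np.meshgrid(np.arange(w),np.arange(h))
    xd=(u-K[0,2])/K[0,0];yd=(v-K[1,2])/K[1,1];x,y=xd.copy(),yd.copy()
    for _ in range(15):
        s=1+k*(x*x+y*y);x=xd/s;y=yd/s
    z=c['z_map'];P=np.stack([x*z,y*z,z],-1);V=np.linalg.inv(np.array(c['view']))
    W=P@V[:3,:3].T+V[:3,3];W[z==0]=np.nan
    return W
E
python3 - <<'E'
from h import *
c=grab('top','top1');d=grab('side','side1')
print(c['K'],c['k1'],c['view']);print(d['view']);s=ctrl.get_state();print(s)
E
```

```text
[[381.41604425   0.         286.17701   ]
 [  0.         381.41604425 206.78524653]
 [  0.           0.           1.        ]] -0.04200472107890419 [[-0.01415682 -0.99986399  0.00846094 -0.06052156]
 [-0.99069811  0.01288071 -0.13546711  0.64759253]
 [ 0.1353397  -0.01030002 -0.99074572  0.65390896]
 [ 0.          0.          0.          1.        ]]
[[-0.83937957 -0.54353876  0.00274951  0.47848158]
 [-0.32777425  0.50212916 -0.80026893  0.28418613]
 [ 0.43359657 -0.6726306  -0.59963496  0.48948114]
 [ 0.          0.          0.          1.        ]]
{'time': 0.1, 'joint_pos': array([-8.64395020e-01,  2.55715001e-01,  1.07139791e-01, -4.16233731e-04,
       -1.42390287e+00, -2.84634477e-01]), 'joint_velocities': array([ 0.00036986, -0.00292368,  0.00301718,  0.00041656,  0.001355  ,
       -0.00086022]), 'tau': array([-1.02128535e-03, -3.87605667e+01,  2.38473129e+01,  5.37773475e+00,
       -3.79282515e-03, -6.93623974e-06]), 'eef_pos': array([ 0.22505305, -0.50139408,  0.2444751 ]), 'orientation': array([ 3.13986296e+00, -7.71666226e-05, -2.71988703e+00]), 'wrist_force': array([-0.32452634,  0.57527318,  0.38517451]), 'torque': array([ 0.02292809, -0.00149975,  0.06086174]), 'gripper_width': 0.08523909544000291}
```

View pics/top1.png

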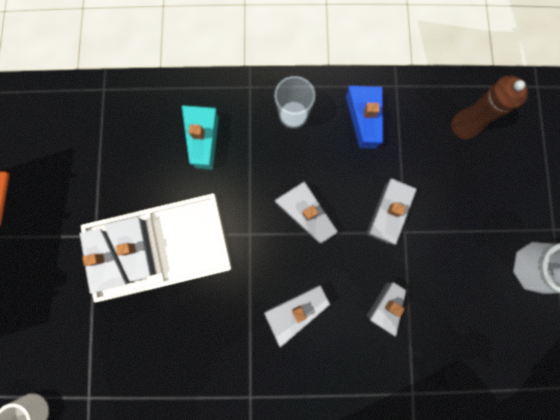

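View pics/side1.png

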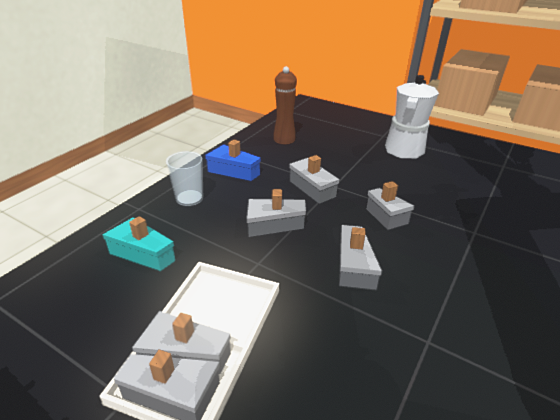

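Top view: full-size grey wedges at about (308,212) and (298,313). The oblong tin is at (393,210), the small wedge at (388,308), and the empty bay at about (192,238). Next I'll measure the lids, knobs and bay.

```bash
cat >> h.py <<'E'
def lids(c,rois,zl=(0.036,0.053),zk=(0.068,0.088)):
    W=xyz(c)
    for n,(u0,u1,v0,v1) in rois.items():
        w=W[v0:v1,u0:u1].reshape(-1,3);z=w[:,2]
        L=w[(z>zl[0])&(z<zl[1])];k=w[(z>zk[0])&(z<zk[1])]
        if len(L)<10: print(n,'none');continue
        h=cv2.convexHull((L[:,:2]*1e3).astype(np.float32));
        # 4-gon via approx
        for e in np.arange(2,25,.5):
            q=cv2.approxPolyDP(h,e,True)[:,0]
            if len(q)<=4:break
        sd=np.linalg.norm(np.roll(q,-1,0)-q,axis=1)
        print(n,'lidz',np.median(L[:,2]).round(4),'area',cv2.contourArea(h),'q',q.round(0).tolist(),'sides',sd.round(0),'knob',np.median(k,0).round(4) if len(k) else None,len(k),cv2.minAreaRect((k[:,:2]*1e3).astype(np.float32)) if len(k) else '')
E
python3 - <<'E'
from h import *
c=load('top')
lids(c,dict(A=(265,345,172,250),B=(255,340,275,355),obl=(362,425,170,250),small=(362,415,275,340)))
W=xyz(c)
for u,v in [(190,238),(210,215),(180,260),(100,200),(250,200)]: print(u,v,W[v,u].round(4))
im=c['pixels'][190:305,75:240]
cv2.imwrite('pics/bay.png',cv2.resize(im,None,fx=4.8,fy=4.8,interpolation=cv2.INTER_CUBIC)[:,:,::-1])
E
```

```text
A lidz 0.0459 area 5497.800819483586 q [[692.0, -101.0], [659.0, -49.0], [582.0, -130.0], [601.0, -161.0]] sides [ 61. 112.  36. 109.] knob [ 0.6324 -0.1102  0.0797] 135 ((633.5730590820312, -110.81715393066406), (17.890514373779297, 22.141626358032227), 31.903934478759766)
B lidz 0.0457 area 5607.290541934461 q [[503.0, -127.0], [458.0, -29.0], [403.0, -53.0], [472.0, -143.0]] sides [108.  61. 113.  35.] knob [ 0.4585 -0.0881  0.0793] 149 ((458.35345458984375, -88.70597839355469), (22.297731399536133, 18.073841094970703), 23.495542526245117)
obl lidz 0.0459 area 5655.572922426742 q [[698.0, -263.0], [597.0, -220.0], [578.0, -266.0], [679.0, -308.0]] sides [110.  50. 109.  49.] knob [ 0.6371 -0.2627  0.0794] 151 ((637.1018676757812, -264.1929626464844), (22.245895385742188, 18.064619064331055), 67.02838134765625)
small lidz 0.0456 area 3111.7248267997056 q [[508.0, -258.0], [443.0, -215.0], [416.0, -258.0], [492.0, -280.0]] sides [78. 51. 79. 27.] knob [ 0.4649 -0.2515  0.0791] 158 ((464.0638427734375, -252.8546600341797), (23.06452178955078, 17.958078384399414), 56.02185821533203)
190 238 [0.594  0.1148 0.0071]
210 215 [0.6377 0.077  0.0073]
180 260 [0.5526 0.1335 0.0053]
100 200 [6.709e-01 2.955e-01 6.000e-04]
250 200 [6.668e-01 5.000e-04 1.700e-03]
```

View pics/bay.png

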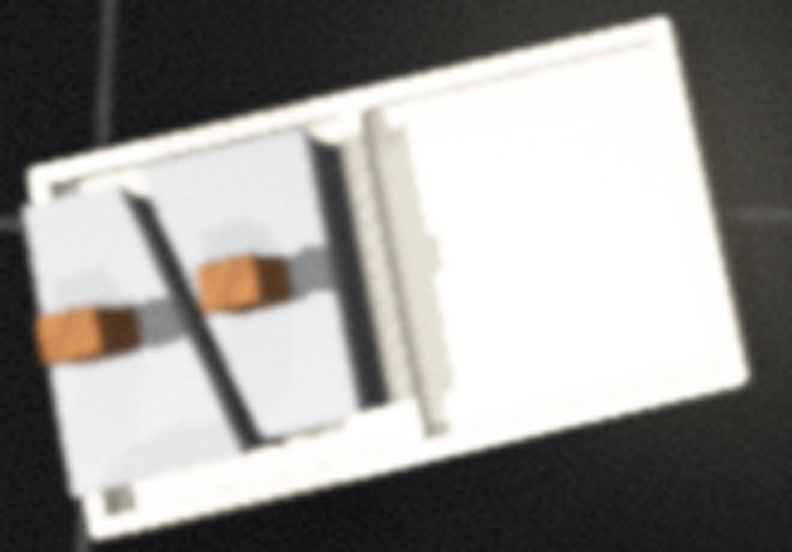

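```bash
python3 - <<'E'
from h import *
for n in ['top','side']:
    c=load(n);W=xyz(c);z=W[...,2];p=c['pixels'].astype(int)
    # rim of tray: z in .015-.025
    m=(z>.0155)&(z<.026)&(W[...,0]>.42)&(W[...,0]<.75)&(W[...,1]>.02)&(W[...,1]<.36)&(p.min(-1)>120)
    m=cv2.morphologyEx(m.astype(np.uint8),cv2.MORPH_OPEN,np.ones((2,2)))>0
    w=W[m];r=cv2.minAreaRect((w[:,:2]*1e3).astype(np.float32));print(n,m.sum(),r,cv2.boxPoints(r).round().tolist(),np.median(w[:,2]))
    f=(z>.001)&(z<.011)&(W[...,0]>.42)&(W[...,0]<.75)&(W[...,1]>.03)&(W[...,1]<.19)&(p.min(-1)>140)
    f=cv2.morphologyEx(f.astype(np.uint8),cv2.MORPH_OPEN,np.ones((3,3)))>0
    w=W[f];r=cv2.minAreaRect((w[:,:2]*1e3).astype(np.float32));print(n,'floor',f.sum(),r,cv2.boxPoints(r).round().tolist(),np.median(w[:,2]))
c=load('top');lids(c,dict(P1=(125,160,205,285),P2=(80,135,220,300)))
lids(load('side'),dict(B=(335,385,215,295),A=(240,310,180,240)))
E
```

```text
top 1518 ((574.4926147460938, 182.0818634033203), (147.0659637451172, 268.291015625), 13.040837287902832) [[473.0, 296.0], [533.0, 35.0], [676.0, 68.0], [616.0, 329.0]] nan
top floor 4507 ((588.7019653320312, 132.1555938720703), (134.9120635986328, 147.53050231933594), 12.893698692321777) [[506.0, 189.0], [539.0, 45.0], [671.0, 75.0], [638.0, 219.0]] 0.006795870280154825
side 1916 ((nan, nan), (nan, 0.0), nan) [[nan, nan], [nan, nan], [nan, nan], [nan, nan]] nan
side floor 4401 ((591.1197509765625, 129.38999938964844), (132.86151123046875, 150.99874877929688), 12.77818489074707) [[510.0, 188.0], [543.0, 41.0], [673.0, 70.0], [639.0, 218.0]] 0.006120049596402
P1 lidz 0.0512 area 4330.931917416165 q [[632.0, 200.0], [627.0, 223.0], [511.0, 220.0], [525.0, 175.0]] sides [ 24. 116.  47. 111.] knob [0.5738 0.2028 0.083 ] 84 ((572.5645751953125, 203.87615966796875), (10.590752601623535, 20.431026458740234), 76.88218688964844)
P2 lidz 0.0514 area 10414.791434178129 q [[625.0, 207.0], [603.0, 305.0], [498.0, 279.0], [518.0, 203.0]] sides [101. 108.  78. 107.] knob [0.5631 0.2562 0.0848] 380 ((563.6846923828125, 240.08990478515625), (18.891550064086914, 82.74992370605469), 17.959636688232422)
B lidz 0.0446 area 5587.096643410361 q [[503.0, -129.0], [459.0, -30.0], [401.0, -55.0], [472.0, -142.0]] sides [108.  63. 112.  34.] knob [ 0.4578 -0.0847  0.0778] 151 ((458.11236572265625, -88.46055603027344), (21.940107345581055, 19.501998901367188), 25.004436492919922)
A lidz 0.0446 area 10450.94484238734 q [[659.0, -50.0], [582.0, -129.0], [632.0, -240.0], [691.0, -103.0]] sides [110. 121. 149.  62.] knob [ 0.6308 -0.1068  0.078 ] 110 ((632.9491577148438, -111.1006851196289), (17.01405906677246, 23.813140869140625), 32.4167594909668)
```

```bash
python3 - <<'E'
from h import *
t=np.deg2rad(12.9)
for n in ['top','side']:
    W=xyz(load(n)).reshape(-1,3);W=W[~np.isnan(W[:,0])]
    a=W[:,0]*np.cos(t)+W[:,1]*np.sin(t);b=-W[:,0]*np.sin(t)+W[:,1]*np.cos(t);z=W[:,2]
    def prof(q,m,lo,hi):
        return ' '.join(f'{x*1e3:.0f}:{np.median(z[m&(abs(q-x)<.001)])*1e3:.0f}' for x in np.arange(lo,hi,.002) if (m&(abs(q-x)<.001)).sum()>2)
    print(n,'b',prof(b,abs(a-.603)<.05,-.095,-.065),'|',prof(b,abs(a-.603)<.06,.03,.065))
    print(n,'a',prof(a,abs(b+.02)<.04,.52,.55),'|',prof(a,abs(b+.02)<.04,.66,.69))
    k=W[(z>.078)&(z<.092)&(W[:,1]>.17)&(W[:,1]<.3)&(W[:,0]>.5)]
    print(len(k));
    _,l,ce=cv2.kmeans((k[:,:2]*1e3).astype(np.float32),2,None,(3,50,.01),5,0)
    for i in (0,1):
        r=cv2.minAreaRect((k[l[:,0]==i][:,:2]*1e3).astype(np.float32));x,y=r[0];print(r,'a,b',x*np.cos(t)+y*np.sin(t),-x*np.sin(t)+y*np.cos(t))
E
```

```text
top b -95:1 -93:1 -91:1 -89:1 -87:0 -85:5 -83:20 -81:20 -79:21 -77:8 -75:7 -73:7 -71:7 -69:7 -67:7 | 30:7 32:7 34:7 36:7 38:7 40:7 42:9 44:18 46:20 48:20 52:48 54:33 56:24 58:51 60:51 62:52 64:51
top a 520:0 522:1 524:0 526:0 528:1 530:19 532:20 534:21 536:18 538:6 540:7 542:7 544:7 546:7 548:7 550:6 | 660:7 662:7 664:7 666:8 668:7 670:11 672:21 674:21 676:20 680:1 682:1 684:1 686:1 688:1
312
((554.7989501953125, 268.2734069824219), (18.095874786376953, 23.200361251831055), 13.24520492553711) a,b 600.6885564598979 137.64357656607564
((572.9868774414062, 211.8150177001953), (18.282453536987305, 22.674217224121094), 15.325347900390625) a,b 605.8131001851148 78.54967273953044
side b -85:20 -83:20 -81:15 -79:12 -77:6 -75:6 -73:6 -71:6 -69:6 -67:6 | 30:5 32:6 42:19 44:19 46:14 48:9 50:5 52:51 54:51 56:51 58:50 60:50 62:50 64:50
side a 520:0 522:0 524:-0 526:0 528:-0 530:11 532:20 534:20 536:19 540:6 542:6 544:6 546:6 548:6 550:6 | 660:6 662:6 664:6 666:6 668:7 670:13 672:20 674:20 676:20 688:0
564
((572.4223022460938, 211.21847534179688), (19.063940048217773, 23.555891036987305), 13.21844482421875) a,b 605.1295960428032 78.09422787572274
((555.0560302734375, 267.1192321777344), (17.860219955444336, 21.84450912475586), 13.276497840881348) a,b 600.6814784848103 136.46113859788753
```

```bash
cat >> h.py <<'E'
from scipy.spatial.transform import Rotation as R
def go(x,y,z,yaw):
    s=ctrl.get_state();r=R.from_euler('xyz',s['orientation']);g=R.from_euler('xyz',[np.pi,0,np.deg2rad(yaw)])
    print('t',s['time'],'w',s['gripper_width'],'F',s['wrist_force'].round(1),'j',s['joint_pos'].round(2))
    print('shift cm',(r.inv().apply(np.array([x,y,z])/1e3-s['eef_pos'])*100).round(2),'rotvec deg',np.rad2deg((r.inv()*g).as_rotvec()).round(2))
E
python3 -c "
from h import *
go(458.2,-88.6,130,-156)"
```

```text
t 0.1 w 0.08523909544000291 F [-0.3  0.6  0.4] j [-0.86  0.26  0.11 -0.   -1.42 -0.28]
shift cm [-38.17  28.1   11.49] rotvec deg [ 0.1  -0.    0.16]
```

Request:
{"method": "step_arm", "body": {
  "series": [
    [-3.18,2.34,0,0,0,0,6],
    [-3.18,2.34,0,0,0,0,6],
    [-3.18,2.34,0,0,0,0,6],
    [-3.18,2.34,0,0,0,0,6],
    [-3.18,2.34,0,0,0,0,6],
    [-3.18,2.34,0,0,0,0,6],
    [-3.18,2.34,0,0,0,0,6],
    [-3.18,2.34,0,0,0,0,6],
    [-3.18,2.34,0,0,0,0,6],
    [-3.18,2.34,0,0,0,0,6],
    [-3.18,2.34,0,0,0,0,6],
    [-3.18,2.34,0,0,0,0,6]
  ]
}}

```text
time: 1.1
eef_pos: [0.4587, -0.0873, 0.2452]
orientation: [3.141, -0.0, -2.719]
wrist_force: [1.9, -1.7, 0.3]
gripper_width: 0.0601
```

Request:
{"method": "step_arm", "body": {
  "series": [
    [0,0,3,0,0,0,6],
    [0,0,3,0,0,0,6],
    [0,0,3,0,0,0,6],
    [0,0,2,0,0,0,6],
    [0,0,0,0,0,0,6],
    [0,0,0,0,0,0,6]
  ]
}}

```text
time: 1.6
eef_pos: [0.4578, -0.0896, 0.1349]
orientation: [3.141, -0.003, -2.72]
wrist_force: [0.8, 0.1, 0.3]
gripper_width: 0.0596
```

```bash
python3 -c "
from h import *
go(458.2,-88.6,63,-156)"
```

```text
t 1.6 w 0.05957217340091698 F [0.8 0.1 0.3] j [ 0.14  0.16 -0.3   0.   -1.11 -1.29]
shift cm [-0.09  0.07  7.19] rotvec deg [ 0.02 -0.15  0.18]
```

Request:
{"method": "step_arm", "body": {
  "series": [
    [-0.05,0.05,2.5,0,0,0,5],
    [0,0,2.5,0,0,0,5],
    [0,0,1.2,0,0,0,5],
    [0,0,0.9,0,0,0,5],
    [0,0,0,0,0,0,5],
    [0,0,0,0,0,0,0],
    [0,0,0,0,0,0,0],
    [0,0,0,0,0,0,0],
    [0,0,0,0,0,0,0],
    [0,0,0,0,0,0,0],
    [0,0,0,0,0,0,0]
  ],
  "squeeze": 60
}}

```text
time: 2.52
eef_pos: [0.4599, -0.0888, 0.0658]
orientation: [-3.14, 0.003, -2.719]
wrist_force: [-0.7, 0.4, 6.3]
gripper_width: 0.017
```

Request:
{"method": "step_arm", "body": {
  "series": [
    [0,0,-0.5,0,0,0,0],
    [0,0,-1.5,0,0,0,0],
    [0,0,-2.5,0,0,0,0],
    [0,0,-2.5,0,0,0,0],
    [0,0,-2,0,0,0,0],
    [0,0,-1,0,0,0,0],
    [0,0,0,0,0,0,0],
    [0,0,0,0,0,0,0]
  ]
}}

```text
time: 3.18
eef_pos: [0.4584, -0.0885, 0.1642]
orientation: [3.141, 0.001, -2.72]
wrist_force: [-0.5, 0.1, -2.1]
gripper_width: 0.0171
```

```bash
python3 -c "
from h import *
grab('side','s2');grab('top')
go(586.1,146.6,163,-77.1)"
```

```text
t 3.2833 w 0.017045363316533956 F [-1.  -0.2 -2.1] j [ 0.15  0.14 -0.26 -0.   -1.18 -1.29]
shift cm [-2.134e+01  1.621e+01 -2.000e-02] rotvec deg [ 1.500e-01 -5.000e-02 -7.875e+01]
```

View pics/s2.png

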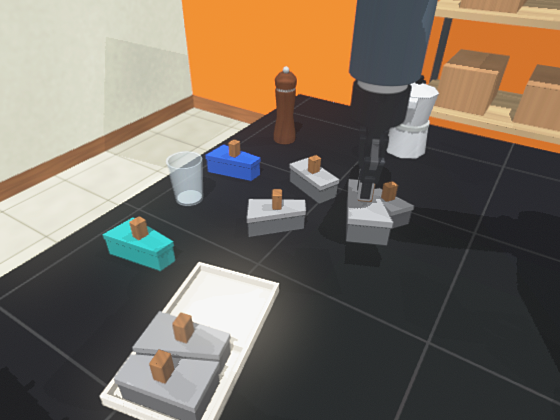

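Request:
{"method": "step_arm", "body": {
  "series": [
    [-1,0.8,0,0,0,0,0],
    [-2.13,1.62,0,0,0,0,0],
    [-2.13,1.62,0,0,0,0,0],
    [-2.13,1.62,0,0,0,0,0],
    [-2.13,1.62,0,0,0,0,0],
    [-2.13,1.62,0,0,0,0,0],
    [-2.13,1.62,0,0,0,0,0],
    [-2.13,1.62,0,0,0,0,0],
    [-2.13,1.62,0,0,0,0,0],
    [-2.13,1.62,0,0,0,0,0],
    [-1.2,0.85,0,0,0,0,0],
    [0,0,0,0,0,0,0]
  ]
}}

```text
time: 4.28
eef_pos: [0.5877, 0.1499, 0.162]
orientation: [3.141, -0.002, -2.718]
wrist_force: [0.2, -1.4, -2.4]
gripper_width: 0.017
```

Request:
{"method": "step_arm", "body": {
  "series": [
    [0,0,0,0,0,-4.5,0],
    [0,0,0,0,0,-7.1,0],
    [0,0,0,0,0,-7.1,0],
    [0,0,0,0,0,-7.1,0],
    [0,0,0,0,0,-7.1,0],
    [0,0,0,0,0,-7.1,0],
    [0,0,0,0,0,-7.1,0],
    [0,0,0,0,0,-7.1,0],
    [0,0,0,0,0,-7.1,0],
    [0,0,0,0,0,-7.1,0],
    [0,0,0,0,0,-7.1,0],
    [0,0,0,0,0,-3.2,0]
  ]
}}

```text
time: 5.28
eef_pos: [0.5865, 0.1468, 0.163]
orientation: [3.139, -0.0, -1.34]
wrist_force: [-0.5, -0.1, -1.6]
gripper_width: 0.0169
```

Request:
{"method": "step_arm", "body": {
  "series": [
    [0,0,0,0,0,0,0],
    [0,0,0,0,0,0,0],
    [0,0,0,0,0,0,0]
  ]
}}

```text
time: 5.53
eef_pos: [0.5869, 0.1468, 0.1637]
orientation: [3.141, -0.0, -1.348]
wrist_force: [0.5, -0.5, -2.0]
gripper_width: 0.0169
```

```bash
python3 - <<'E'
from h import *
c=grab('side','s3');d=grab('top')
cv2.imwrite('pics/t3.png',d['pixels'][:,:,::-1])
go(586.1,146.6,110,-77.1)
a=c['pixels'][150:420,60:360];b=d['pixels'][110:380,30:330]
cv2.imwrite('pics/both3.png',cv2.resize(np.hstack([a,b]),(800,360))[:,:,::-1])
E
```

```text
t 5.6333 w 0.016835951737958696 F [-0.5 -0.2 -1.9] j [ 0.5   0.4   0.1  -0.   -1.28 -0.28]
shift cm [0.   0.09 5.4 ] rotvec deg [ 0.03 -0.   -0.1 ]
```

View pics/both3.png

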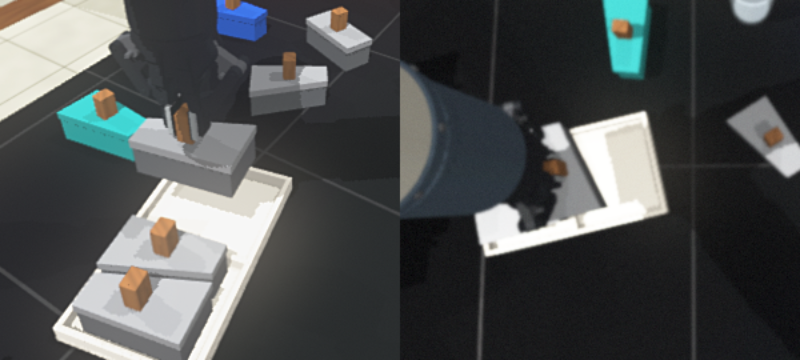

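```bash
cat >> h.py <<'E'
def held(c,x,y,zc,t=12.9):
    W=xyz(c).reshape(-1,3);W=W[~np.isnan(W[:,0])]
    m=(abs(W[:,0]-x)<.12)&(abs(W[:,1]-y)<.12)&(abs(W[:,2]-zc)<.009)
    w=W[m];A=np.c_[w[:,:2]-[x,y],np.ones(len(w))];f=np.linalg.lstsq(A,w[:,2],rcond=None)[0]
    h=cv2.convexHull((w[:,:2]*1e3).astype(np.float32))
    for e in np.arange(2,25,.5):
        q=cv2.approxPolyDP(h,e,True)[:,0]
        if len(q)<=5:break
    t=np.deg2rad(t);Q=np.c_[q@[np.cos(t),np.sin(t)],q@[-np.sin(t),np.cos(t)]]
    print(len(w),'plane',f.round(4),'a,b corners',Q.round(0).tolist())
    d=np.roll(Q,-1,0)-Q;print('edges',[(round(np.hypot(*v)),round(np.degrees(np.arctan2(v[1],v[0])),1)) for v in d])
E
python3 - <<'E'
from h import *
held(load('side'),.587,.147,.143);held(load('top'),.587,.147,.143)
E
```

```text
2174 plane [ 0.0198 -0.0392  0.1422] a,b corners [[660.0, -2.0], [660.0, 36.0], [549.0, 35.0], [550.0, -29.0]]
edges [(38, np.float64(89.4)), (110, np.float64(-179.5)), (64, np.float64(-89.5)), (113, np.float64(13.9))]
1430 plane [-0.0074  0.026   0.1436] a,b corners [[661.0, 2.0], [661.0, 35.0], [550.0, 34.0], [551.0, -27.0]]
edges [(33, np.float64(91.3)), (110, np.float64(-179.9)), (62, np.float64(-89.1)), (114, np.float64(14.7))]
```

Request:
{"method": "step_arm", "body": {
  "series": [
    [0,0.08,1,0,0,0,0],
    [0,0,1.5,0,0,0,0],
    [0,0,1.5,0,0,0,0],
    [0,0,1.5,0,0,0,0],
    [0,0,1.2,0,0,0,0],
    [0,0,0.9,0,0,0,0],
    [0,0,0.5,0,0,0,0],
    [0,0,0.3,0,0,0,0],
    [0,0,0.1,0,0,0,0],
    [0,0,0,0,0,0,0],
    [0,0,0,0,0,0,0],
    [0,0,0,0,0,0,0]
  ]
}}

```text
time: 6.63
eef_pos: [0.5868, 0.1469, 0.08]
orientation: [-3.14, 0.0, -1.346]
wrist_force: [1.0, -0.4, -2.4]
gripper_width: 0.0168
```

Request:
{"method": "step_arm", "body": {
  "series": [
    [0,0,0.15,0,0,0,0],
    [0,0,0.1,0,0,0,0],
    [0,0,0.05,0,0,0,0],
    [0,0,0,0,0,0,0]
  ]
}}

```text
time: 6.97
eef_pos: [0.5863, 0.1467, 0.0761]
orientation: [3.141, -0.0, -1.346]
wrist_force: [0.6, -0.1, -1.8]
gripper_width: 0.0168
```

Request:
{"method": "step_arm", "body": {
  "series": [
    [0,0,0.1,0,0,0,0],
    [0,0,0.1,0,0,0,0],
    [0,0,0,0,0,0,0]
  ]
}}

```text
time: 7.22
eef_pos: [0.5862, 0.1466, 0.074]
orientation: [3.141, -0.0, -1.346]
wrist_force: [-1.2, 0.4, -2.0]
gripper_width: 0.017
```

Request:
{"method": "step_arm", "body": {
  "series": [
    [0,0,0.05,0,0,0,0],
    [0,0,0.05,0,0,0,0],
    [0,0,0,0,0,0,0]
  ]
}}

```text
time: 7.47
eef_pos: [0.5863, 0.1467, 0.0732]
orientation: [3.141, -0.0, -1.346]
wrist_force: [0.4, -0.4, -2.0]
gripper_width: 0.0169
```

Request:
{"method": "step_arm", "body": {
  "series": [
    [0,0,0.05,0,0,0,0],
    [0,0,0.05,0,0,0,0],
    [0,0,0,0,0,0,0]
  ]
}}

```text
time: 7.72
eef_pos: [0.5863, 0.1467, 0.0722]
orientation: [3.141, -0.0, -1.346]
wrist_force: [-0.0, -0.3, -2.0]
gripper_width: 0.0173
```

Request:
{"method": "step_arm", "body": {
  "series": [
    [0,0,0.05,0,0,0,0],
    [0,0,0.05,0,0,0,0],
    [0,0,0,0,0,0,0]
  ]
}}

```text
time: 7.97
eef_pos: [0.5865, 0.1466, 0.0719]
orientation: [-3.141, -0.0, -1.346]
wrist_force: [-1.8, 0.2, 3.7]
gripper_width: 0.017
```

Request:
{"method": "step_arm", "body": {
  "series": [
    [0,0,0.05,0,0,0,0],
    [0,0,0,0,0,0,0],
    [0,0,0,0,0,0,0]
  ]
}}

```text
time: 8.22
eef_pos: [0.5865, 0.1466, 0.0719]
orientation: [-3.141, -0.0, -1.346]
wrist_force: [-3.7, -1.1, 6.2]
gripper_width: 0.0171
```

Request:
{"method": "step_arm", "body": {
  "series": [
    [0,0,0,0,0,0,2.2],
    [0,0,0,0,0,0,3],
    [0,0,0,0,0,0,4],
    [0,0,0,0,0,0,5],
    [0,0,0,0,0,0,5],
    [0,0,0,0,0,0,5],
    [0,0,-1,0,0,0,5],
    [0,0,-2.5,0,0,0,5],
    [0,0,-3,0,0,0,5],
    [0,0,-2.5,0,0,0,5],
    [0,0,-1,0,0,0,5],
    [0,0,0,0,0,0,5]
  ]
}}

```text
time: 9.22
eef_pos: [0.5881, 0.1472, 0.1751]
orientation: [-3.134, 0.001, -1.346]
wrist_force: [0.8, 0.5, -0.3]
gripper_width: 0.0499
```

```bash
python3 -c "
from h import *
go(633.2,-111.1,165,-57.5)"
```

```text
t 9.2167 w 0.049873165426398185 F [ 0.8  0.5 -0.3] j [ 0.5   0.39  0.12  0.   -1.29 -0.28]
shift cm [26.18  1.37  0.98] rotvec deg [ -0.41  -0.02 -19.62]
```

Request:
{"method": "step_arm", "body": {
  "series": [
    [2.6,0.14,0,0,0,0,5],
    [2.6,0.14,0,0,0,0,5],
    [2.6,0.14,0,0,0,0,5],
    [2.6,0.14,0,0,0,0,5],
    [2.6,0.14,0,0,0,0,5],
    [2.6,0.14,0,0,0,0,5],
    [2.6,0.14,0,0,0,0,5],
    [2.6,0.14,0,0,0,0,5],
    [2.6,0.14,0,0,0,0,5],
    [2.6,0.14,0,0,0,0,5]
  ]
}}

```text
time: 10.05
eef_pos: [0.6302, -0.1111, 0.1699]
orientation: [3.14, 0.001, -1.346]
wrist_force: [0.1, -0.2, 0.3]
gripper_width: 0.0501
```

Request:
{"method": "step_arm", "body": {
  "series": [
    [0,0,0,0,0,-6.6,5],
    [0,0,0,0,0,-6.6,5],
    [0,0,0,0,0,-6.6,5],
    [0,0,2,0,0,0,5],
    [0,0,2,0,0,0,5],
    [0,0,0,0,0,0,5],
    [0,0,0,0,0,0,5],
    [0,0,0,0,0,0,5]
  ]
}}

```text
time: 10.72
eef_pos: [0.631, -0.1101, 0.1316]
orientation: [-3.141, -0.001, -1.0]
wrist_force: [0.2, -0.2, 0.1]
gripper_width: 0.0497
```

```bash
python3 -c "
from h import *
grab('side');held(load('side'),.587,.147,.051);held(load('side'),.62,-.11,.045)
go(633.2,-111.1,65.5,-57.3)"
```

```text
6168 plane [ 0.0048 -0.0011  0.0506] a,b corners [[657.0, -3.0], [661.0, 115.0], [649.0, 125.0], [546.0, 148.0], [551.0, -31.0]]
edges [(118, np.float64(88.2)), (15, np.float64(139.9)), (106, np.float64(167.3)), (179, np.float64(-88.4)), (110, np.float64(14.8))]
1059 plane [ 0.0247 -0.0106  0.0437] a,b corners [[631.0, -195.0], [537.0, -256.0], [527.0, -356.0], [550.0, -360.0], [651.0, -254.0]]
edges [(112, np.float64(-147.2)), (100, np.float64(-95.4)), (23, np.float64(-11.9)), (147, np.float64(46.5)), (62, np.float64(108.9))]
t 10.7667 w 0.050074251598950556 F [ 0.1  0.2 -0.5] j [ 0.07  0.48  0.15  0.   -1.24  0.5 ]
shift cm [ 0.18 -0.09  6.66] rotvec deg [-0.07 -0.08 -0.02]
```

Request:
{"method": "step_arm", "body": {
  "series": [
    [0.18,-0.09,1,0,0,0,5],
    [0,0,2.5,0,0,0,5],
    [0,0,2,0,0,0,5],
    [0,0,1.1,0,0,0,5],
    [0,0,0,0,0,0,5],
    [0,0,0,0,0,0,0],
    [0,0,0,0,0,0,0],
    [0,0,0,0,0,0,0],
    [0,0,0,0,0,0,0],
    [0,0,0,0,0,0,0],
    [0,0,0,0,0,0,0]
  ],
  "squeeze": 60
}}

```text
time: 11.68
eef_pos: [0.6337, -0.111, 0.0667]
orientation: [-3.139, -0.002, -1.0]
wrist_force: [0.7, -0.1, 6.4]
gripper_width: 0.0167
```

Request:
{"method": "step_arm", "body": {
  "series": [
    [0,0,-0.5,0,0,0,0],
    [0,0,-1.5,0,0,0,0],
    [0,0,-2.5,0,0,0,0],
    [0,0,-2.5,0,0,0,0],
    [0,0,-2,0,0,0,0],
    [0,0,-1,0,0,0,0],
    [0,0,0,0,0,0,0],
    [0,0,0,0,0,0,0]
  ]
}}

```text
time: 12.35
eef_pos: [0.6318, -0.1106, 0.1638]
orientation: [3.141, 0.001, -1.001]
wrist_force: [-0.5, 0.3, -3.0]
gripper_width: 0.0167
```

```bash
python3 -c "
from h import *
go(599.5,88.1,164,-77.1)"
```

```text
t 12.35 w 0.01666968462985456 F [-0.5  0.3 -3. ] j [ 0.07  0.47  0.21 -0.   -1.32  0.5 ]
shift cm [-18.48  -8.     0.  ] rotvec deg [ 0.04  0.08 19.75]
```

Request:
{"method": "step_arm", "body": {
  "series": [
    [-0.9,-0.4,0,0,0,0,0],
    [-1.85,-0.8,0,0,0,0,0],
    [-1.85,-0.8,0,0,0,0,0],
    [-1.85,-0.8,0,0,0,0,0],
    [-1.85,-0.8,0,0,0,0,0],
    [-1.85,-0.8,0,0,0,0,0],
    [-1.85,-0.8,0,0,0,0,0],
    [-1.85,-0.8,0,0,0,0,0],
    [-1.85,-0.8,0,0,0,0,0],
    [-1.85,-0.8,0,0,0,0,0],
    [-0.93,-0.4,0,0,0,0,0]
  ]
}}

```text
time: 13.27
eef_pos: [0.5983, 0.0902, 0.1627]
orientation: [3.138, 0.002, -0.999]
wrist_force: [-0.3, -0.6, -2.1]
gripper_width: 0.017
```

Request:
{"method": "step_arm", "body": {
  "series": [
    [0,0,0,0,0,3.9,0],
    [0,0,0,0,0,6,0],
    [0,0,0,0,0,6,0],
    [0,0,0,0,0,3.8,0],
    [0,0,0,0,0,0,0],
    [0,0,0,0,0,0,0],
    [0,0,0,0,0,0,0]
  ]
}}

```text
time: 13.85
eef_pos: [0.5995, 0.0878, 0.1641]
orientation: [3.14, -0.0, -1.342]
wrist_force: [0.1, -0.9, -2.9]
gripper_width: 0.017
```

```bash
python3 - <<'E'
from h import *
grab('side','s4');grab('top')
held(load('side'),.6,.088,.143);held(load('top'),.6,.088,.143)
held(load('side'),.57,.147,.051);
go(599.5,88.1,80,-77.1)
E
```

```text
1745 plane [ 0.0236 -0.0457  0.1418] a,b corners [[659.0, -73.0], [658.0, -10.0], [549.0, -38.0], [550.0, -75.0], [647.0, -76.0]]
edges [(63, np.float64(90.5)), (113, np.float64(-165.7)), (37, np.float64(-89.1)), (97, np.float64(-0.6)), (12, np.float64(13.7))]
1096 plane [-0.0102  0.0546  0.1437] a,b corners [[659.0, -72.0], [659.0, -46.0], [550.0, -39.0], [551.0, -72.0]]
edges [(26, np.float64(90.9)), (109, np.float64(176.2)), (33, np.float64(-87.6)), (108, np.float64(0.2))]
6151 plane [ 0.0043 -0.0011  0.0505] a,b corners [[659.0, -1.0], [660.0, 116.0], [652.0, 124.0], [547.0, 149.0], [551.0, -30.0]]
edges [(117, np.float64(89.7)), (12, np.float64(136.8)), (108, np.float64(166.9)), (178, np.float64(-88.6)), (112, np.float64(15.0))]
t 13.95 w 0.017098751196890524 F [ 0.2  0.3 -2.3] j [ 0.4   0.4   0.11 -0.   -1.28 -0.18]
shift cm [-0.04  0.01  8.44] rotvec deg [ 0.04 -0.    0.14]
```

View pics/s4.png

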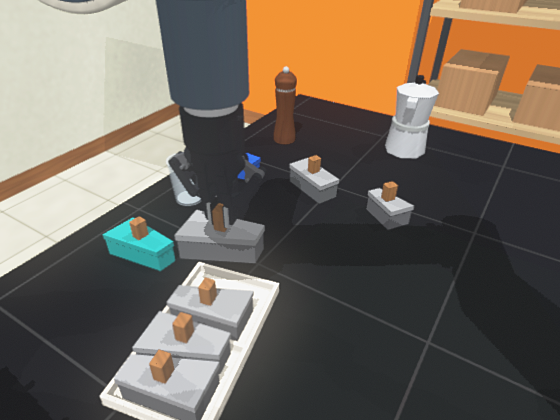

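The side view shows tin B seated in the +y slot and tin A held level over the -y slot. From depth, A is about 4 mm from the wall and 8 mm from B, so I'm lowering it with a 1.5 mm correction.

Request:
{"method": "step_arm", "body": {
  "series": [
    [-0.15,0,1,0,0,0,0],
    [0,0,1.5,0,0,0,0],
    [0,0,1.5,0,0,0,0],
    [0,0,1.5,0,0,0,0],
    [0,0,1.2,0,0,0,0],
    [0,0,0.9,0,0,0,0],
    [0,0,0.5,0,0,0,0],
    [0,0,0.3,0,0,0,0],
    [0,0,0.1,0,0,0,0],
    [0,0,0,0,0,0,0],
    [0,0,0,0,0,0,0],
    [0,0,0,0,0,0,0]
  ]
}}

```text
time: 14.95
eef_pos: [0.6001, 0.0894, 0.0805]
orientation: [-3.14, 0.0, -1.344]
wrist_force: [0.5, 0.3, -3.0]
gripper_width: 0.0174
```

Request:
{"method": "step_arm", "body": {
  "series": [
    [0,0,0.15,0,0,0,0],
    [0,0,0.15,0,0,0,0],
    [0,0,0.1,0,0,0,0],
    [0,0,0.1,0,0,0,0],
    [0,0,0,0,0,0,0]
  ]
}}

```text
time: 15.37
eef_pos: [0.5994, 0.0892, 0.0745]
orientation: [3.141, 0.0, -1.345]
wrist_force: [0.3, 0.1, -1.5]
gripper_width: 0.0169
```

Request:
{"method": "step_arm", "body": {
  "series": [
    [0,0,0.05,0,0,0,0],
    [0,0,0.05,0,0,0,0],
    [0,0,0,0,0,0,0]
  ]
}}

```text
time: 15.62
eef_pos: [0.5996, 0.0893, 0.0737]
orientation: [3.142, 0.0, -1.344]
wrist_force: [-1.0, -0.2, -2.8]
gripper_width: 0.0166
```

Request:
{"method": "step_arm", "body": {
  "series": [
    [0,0,0.05,0,0,0,0],
    [0,0,0.05,0,0,0,0],
    [0,0,0,0,0,0,0]
  ]
}}

```text
time: 15.87
eef_pos: [0.5997, 0.0893, 0.0728]
orientation: [-3.141, -0.0, -1.344]
wrist_force: [0.2, -1.0, -2.6]
gripper_width: 0.0168
```

Request:
{"method": "step_arm", "body": {
  "series": [
    [0,0,0.05,0,0,0,0],
    [0,0,0.03,0,0,0,0],
    [0,0,0,0,0,0,0]
  ]
}}

```text
time: 16.12
eef_pos: [0.5997, 0.0893, 0.0727]
orientation: [-3.141, -0.0, -1.344]
wrist_force: [-3.6, 0.4, 5.5]
gripper_width: 0.0164
```

Request:
{"method": "step_arm", "body": {
  "series": [
    [0,0,0.05,0,0,0,0],
    [0,0,0,0,0,0,0],
    [0,0,0,0,0,0,0]
  ]
}}

```text
time: 16.37
eef_pos: [0.5996, 0.0894, 0.0727]
orientation: [-3.141, -0.0, -1.344]
wrist_force: [-5.5, 1.1, 7.8]
gripper_width: 0.0171
```

Request:
{"method": "step_arm", "body": {
  "series": [
    [0,0,0,0,0,0,2.2],
    [0,0,0,0,0,0,3],
    [0,0,0,0,0,0,4],
    [0,0,0,0,0,0,5],
    [0,0,0,0,0,0,5],
    [0,0,0,0,0,0,5],
    [0,0,-1,0,0,0,5],
    [0,0,-2.5,0,0,0,5],
    [0,0,-3,0,0,0,5],
    [0,0,-3,0,0,0,5],
    [0,0,-2,0,0,0,5],
    [0,0,-1,0,0,0,5]
  ]
}}

```text
time: 17.37
eef_pos: [0.601, 0.0894, 0.2011]
orientation: [-3.135, -0.0, -1.344]
wrist_force: [0.6, 0.1, 0.2]
gripper_width: 0.0502
```

Request:
{"method": "step_arm", "body": {
  "series": [
    [2,1,0,0,0,0,5],
    [3,1,0,0,0,0,5],
    [3,1,0,0,0,0,5],
    [3,1,0,0,0,0,5],
    [3,1,0,0,0,0,5],
    [3,1,0,0,0,0,5],
    [3,1,0,0,0,0,5],
    [3,1,0,0,0,0,5],
    [2,1,0,0,0,0,5],
    [1,1,0,0,0,0,5],
    [0,0,0,0,0,0,5],
    [0,0,0,0,0,0,5]
  ]
}}

```text
time: 18.37
eef_pos: [0.5601, -0.1866, 0.1963]
orientation: [3.141, 0.0, -1.346]
wrist_force: [0.2, 0.1, 0.2]
gripper_width: 0.0501
```

```bash
python3 - <<'E'
from h import *
c=grab('side');d=grab('top')
t=np.deg2rad(12.9)
for e in (c,d):
    W=xyz(e);a=W[...,0]*np.cos(t)+W[...,1]*np.sin(t);b=-W[...,0]*np.sin(t)+W[...,1]*np.cos(t)
    m=((abs(W[...,2]-.051)<.006)&(a>.53)&(a<.68)&(b>-.09)&(b<.043)).astype(np.uint8)
    n,l=cv2.connectedComponents(m)
    for i in range(1,n):
        s=l==i
        if s.sum()<100: continue
        P=np.c_[a[s],b[s]]*1e3;h=cv2.convexHull(P.astype(np.float32));q=cv2.approxPolyDP(h,5,True)[:,0]
        A=np.c_[P/1e3-P.mean(0)/1e3,np.ones(len(P))];print(s.sum(),q.round().tolist(),'plane',np.linalg.lstsq(A,W[s][:,2],rcond=None)[0].round(4))
cv2.imwrite('pics/end.png',cv2.resize(np.hstack([c['pixels'][200:420,90:310],d['pixels'][140:360,60:280]]),(800,400))[:,:,::-1])
print(ctrl.get_state()['time'])
E
```

```text
3477 [[661.0, 34.0], [550.0, 34.0], [552.0, -73.0], [658.0, -72.0]] plane [ 0.0034 -0.0028  0.0507]
18.4667
```

View pics/end.png

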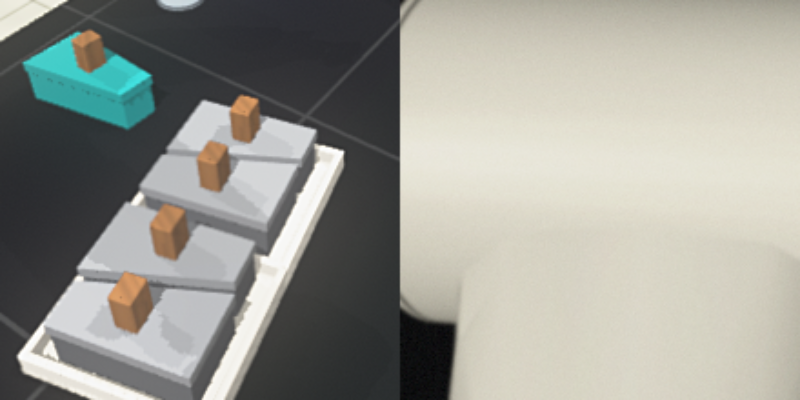

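The side view (end.png, left half) shows all four tins in the tray. The two new ones, with knobs at about (245,118) and (213,165), are flat and head to tail. The arm hides the tray in the top view, but both lids measure level at 51 mm, which is what a tin resting on the floor gives. I'm handing in.

```bash
python3 -c "
from h import *
print(ctrl.finish_job())"
```

```text
the job is handed in; nothing more can be done
None
```

I put both full-size grey wedge tins into the empty half of the tray, head to tail with their slanting sides facing, and handed the job in at about 18.5 s. I lowered each one until the wrist force showed it touching the floor (about 6–8 N), then released it and moved the arm clear.

- **Seating:** In the last side-camera check, both lids together measured level at about 51 mm, which matches a 45 mm tin on the 6 mm floor.
- **Fit:** The pair covers about 550–661 mm along the tray's x axis (inside walls 537–671) and −73 to 34 mm along its y axis (inside walls −78 to 42). That leaves gaps of about 5–13 mm to the walls. The gap between the slanting sides was about 8 mm just before I lowered the second tin; I moved that tin about 1.5 mm closer and did not measure the gap again.
- **Not checked:** The arm hid the tray in the final top view, so only the side camera confirms the end state. No check disagreed.

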